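Clamp the nose blank in the self-centring vise

ROBOT

A 7-joint arm with a two-finger parallel gripper is mounted at the origin on the work surface. World frame = base frame: x ahead of the robot, y to its left, z up, the work surface at z = 0. Lengths are in m, angles in rad, forces in N, time in s.
With the tool pointing down it reaches from about 0.35 to 0.9 m from the base axis. Payload 8.1 kg.
Tool frame: the origin (TCP) lies between the finger pads; the fingertips stand 17 mm ahead of it and the grasp point (between the pads) lies 2 mm behind it; z points along the fingers, y is the line along which they close (so a half turn about z gives the same grasp; the last joint's range is limited). The gripper opens to 92 mm and grips with 3 to 60 N. Pads are 19 mm wide; open, the fingers measure 130 mm over their backs; the gripper's body (75 mm by 190 mm) begins 47 mm behind the grasp point.
Start: joints at [-1.332, 0.434, 0.025, 1.573, -0.012, 1.134, -0.075], TCP at [0.21, 0.589, 0.214] pointing down, gripper open.
Joint ranges: [-2.62, 2.62], [-0.44, 2.09], [-1.27, 1.32], [0.08, 2.57], [-1.32, 4.46], [0.12, 2], [-2.74, 2.74]. Speed limits (rad/s): [2.22, 2.22, 3.01, 3.01, 3.14, 3.14, 3.14].

INTERFACE

Orientations are given as a rotation vector (axis times angle).
In Python, from cell import observe, get_image, calibration, sign_off, look_for, regions_of, landmark_of gives the robot as it stands.
- The arm moves only by the tool jog_arm, never from a script. Its argument "plan" is a list of rows, each an object with "offset": the shift along the tool's x, y, z normalised to -1 to 1, where 1 is 0.15 m, a list of three; "twist": the turn, a rotation vector about the tool's x, y, z normalised to -1 to 1, where 1 is 2 pi rad, a list of three; "fingers": the gripper command: -1 is shut, 1 is fully open, values between are in proportion. In form: [{"offset": [x, y, z], "twist": [ax, ay, az], "fingers": fingers}, ...]. A call has 1 to 20 rows; each row is the pose to reach, as a shift and turn from the pose commanded when the call began, along the tool's axes at that moment, turning the shorter way round; what a row does not reach only later rows make up. A row lasts 1/8 s, in which the tool goes at most 62.5 mm and 10.7 degrees, less where a joint would pass 70% of its speed; a pose out of reach is approached as far as the arm can. A call with a number of a shift or a turn outside -1 to 1 is refused whole. A call with a gripper value outside its range is refused whole. The fingers move at their own pace and stop on an object; "newtons" is the grip in N (left out, the last holds). Time passes only in rows, so rows that repeat a pose let the fingers close. It gives the time, the measured TCP pose, the force, the opening and the grip force at its end, in the units of the state.
- observe(): the state, without advancing time (a new reading comes with each control period).
- get_image(name): name is "scene" or "top"; returns the picture (480x640x3 uint8, red, green, blue); there is no depth.
- calibration(name): a dict with "fov_y" (degrees; the focal length in pixels is half the picture's height over the tangent of half this angle, whatever the lens; pixels are square), "cx", "cy" (the principal point, pixels), "position" and "attitude" of the camera in the world. Camera axes: x right, y down, z forward; pixel columns grow to the right and rows downward; lengths in m; the calibration is good to about 2 mm. A picture is of the moment at which its call begins. calibration takes no time and is no camera call.
- sign_off(): hands the job in; it is judged then, once.
Trained networks look in the newest picture that a camera, given by its name, has taken for a name from the list of things; names that differ only in an ending like _2 or _b are one class to them, and where a whole thing is asked for, a point or a joint stands for the part that bears it (a point fixed in the world has none). Each returns a list of dicts, best first, with "conf" (0 to 1); they miss things now and then, are a little off and sometimes report something else, mostly with a low value. They report only what shows in the picture. A call takes as long as a camera call. They do not tell look-alikes from the thing itself.
- look_for(thing, camera): "box" ([left, top, width, height] as shares, 0 to 1, of the picture: columns of its width, rows of its height, round what is visible of it).
- regions_of(thing, camera): "region" (480x640 bool, what is visible of it) and "box" ([left, top, width, height] as shares, 0 to 1, of the picture: columns of its width, rows of its height, round what is visible of it).
- landmark_of(thing, camera): "at" ([row, column] as shares, 0 to 1, of the picture: columns of its width, rows of its height: a listed point, or the origin of a listed thing).
The state is a dict: "clock": time; "joints": joint angles; "dq": joint speeds; "joint_efforts": joint torques, N m; "position": TCP position; "ee_rot": TCP orientation; "force": force on the tool from outside, world axes, zero at the start; "ft_torque": the same for the moment, N m; "width": opening from 0.0 (shut) to 1.0 (fully open); "gripper_force": force on a finger pad.
Only numpy, scipy, OpenCV 4.12 (cv2) and the standard library are available. Lean on these libraries where they do the work, as an engineer would, in place of code of your own. Each camera call takes 0.05 s, during which the arm holds its last target. There are 200 camera calls.

TASK

Stand the wooden blank with the rounded nose on the bed of the bench vise, lengthwise between its two jaws and about centred along them, with the nose pointing away from the ball knob. Let go of it, then turn the ball knob clockwise until both jaws have drawn in and grip the blank firmly, and let go of the knob. Leave everything else on the bench where it is.

Things in the scene. Friction and masses are not known exactly. Their poses are not given: they have to be found in the camera images.
- vise: Grey self-centring bench vise, fixed, but its place and heading vary. Origin: centre of the underside of its base plate (300 mm in x, 190 mm in y, 20 mm thick). x points from the jaw end (near the robot) to the knob end (far), y left, z up. A gearbox block (x = 50 to 120 mm, y = 32 to 87 mm, top 85 mm up) stands at the left of the knob end; the stem of the ball knob leans out of it to the right.
- vise_bed (a point): Centre of the bed between the jaws, on the top of the base plate, at x = -75 mm of the vise, 20 mm up. The underside of the blank rests here.
- guard_lip (a point): Middle of the edge of the lip of a sheet-steel guard, at x = 85, y = 15, 248 mm up in the vise frame. The guard is upright, 90 mm wide in x, at y = 54 mm, from the gearbox up to 250 mm; the lip reaches from its top to the right over the knob, so a gripper pointing straight down cannot get to the knob: come in from the right along the leaning stem.
- ball_center (a point): Centre of the smooth black ball knob, 48 mm diameter; in the vise frame x = 85, y = 0, 150 mm up. Stem (14 mm thick) and turning axis lean 40 deg from vertical to the vise's right: outwards along (0, -0.643, 0.766). Stem free to 50 mm below the centre, then a 34 mm sleeve. Slippery (friction about 0.35): grip across the widest part, fingers' line within 45 deg of the vise's x; regrip.
- ball_knob (a joint): Knob angle in rad, 0 to 4.4, growing clockwise as seen looking down the stem at the ball. Starts at 0 to 1.2. Each rad moves both jaws 4 mm inwards: gap = 58 mm - 8 mm per rad. They meet the 36 mm blank at 2.75, then their rubber facings yield (10 N per mm each): firm from about 3.0; at 3.4 it gets very stiff. Takes about 0.22 N m to turn; stays where it is left.
- jaw_left: Left steel jaw, 80 mm along the vise's x, 30 mm thick including its 6 mm rubber facing, top 24 mm above the bed. Origin: middle of its gripping face at the level of the bed. It slides along the vise's y as the knob turns.
- jaw_right: Right steel jaw, the mirror image of the left one; both move at once by the same amount.
- blank: The work piece: light wooden blank, 160 mm long (x), 36 mm wide (y), 70 mm tall (z), about 0.19 kg, square at the -x end and with a half-round nose (radius 18 mm) at the +x end. Origin: centre of its underside. It stands on the bench left or right of the vise.
- blank_nose (a point): Tip of the blank's rounded nose, 80 mm from its origin along +x, half-way up (35 mm).
- offcut: Bystander: square-ended block of the same wood, 170 x 50 x 60 mm, on the other side of the vise. Origin: centre of its underside.
- paint_can: Bystander: paint can, diameter 84 mm, 100 mm tall. Origin: centre of its underside.
- varnish_jar: Bystander: jar, diameter 72 mm, 90 mm tall. Origin: centre of its underside.
- brush_pot: Bystander: white plastic pot, diameter 90 mm, 100 mm tall. Origin: centre of its underside.
- brush: Bystander: brush lying flat along its x. Origin: underside, at mid-length.
- sanding_block: Bystander: cork sanding block, 110 x 65 x 35 mm. Origin: centre of its underside.
Things that resemble listed ones, but are neither listed nor needed, are in the scene too. Leave any black or red look-alike of the blank alone.

How it is judged:
By the outcome, as a careful person would: the job done as asked, in the order asked, and still so for the second after the job is handed in, with the robot touching nothing.
It also fails if it takes over 64 s, if anything falls off the work surface, if the arm or the gripper's body presses on something with over 40 N, if the wrist force passes 120 N, or if a joint passes its speed limit or range.

## Working session

There is one attempt and no reset: what is moved stays moved. The work goes in short steps, Python scripts to look and compute and a tool call to move; the robot and the scene stay as the last step left them, time stands still between calls to the robot, and variables do not carry over. Pictures are saved under pics/ and viewed, at most 13 in all, crops included, and the job is handed in when it is done.

Besides the shell and the picture viewer there is one more tool, called as name([rows], argument=value, ...), one row to a line, values as JSON. jog_arm: Moves the arm, as the interface text tells. Scaled input: -1 to 1 covers 0.15 m each way for a shift and 2 pi rad each way for a turn. Its arguments: {"type":"object","properties":{"plan":{"type":"array","items":{"type":"object","properties":{"offset":{"type":"array","items":{"type":"number","minimum":-1,"maximum":1}},"twist":{"type":"array","items":{"type":"number","minimum":-1,"maximum":1}},"fingers":{"type":"number"}}}},"newtons":{"type":"number"}},"required":["plan"]}

```bash
mkdir -p pics; ls
python3 - <<'E'
from cell import *
import cv2,json
for c in("scene","top"):
    cv2.imwrite(f"pics/{c}0.png",get_image(c)[:,:,::-1]); print(c,calibration(c))
    for t in("blank","blank_nose","vise","vise_bed","ball_center","guard_lip","jaw_left","jaw_right","offcut"):
        print(t,[([round(v*s,1) for v,s in zip(d["at"],(480,640))],round(d["conf"],2)) for d in landmark_of(t,c)])
print(observe())
E
```

```text
pics
scene {'fov_y': 55.0794803299841, 'cx': 321.2184568542094, 'cy': 242.16268576292583, 'position': array([1.00526802, 0.40784476, 1.22984859]), 'attitude': array([-1.17607789, -2.58199093,  0.7068063 ])}
blank [([319.6, 483.8], 0.91), ([319.1, 421.4], 0.9), ([253.0, 412.3], 0.74), ([258.1, 338.2], 0.21)]
blank_nose [([340.6, 485.7], 0.94), ([336.4, 412.3], 0.9), ([270.2, 437.9], 0.68)]
vise [([281.6, 323.2], 0.67), ([276.6, 302.9], 0.18)]
vise_bed []
ball_center [([280.1, 302.6], 0.38), ([364.8, 369.2], 0.2)]
guard_lip [([261.8, 304.4], 0.72), ([282.1, 321.7], 0.7), ([264.3, 345.5], 0.56)]
jaw_left [([264.7, 343.0], 0.59)]
jaw_right [([257.9, 329.1], 0.71)]
offcut [([196.7, 255.7], 0.91), ([364.7, 372.6], 0.57)]
top {'fov_y': 51.32982668711632, 'cx': 322.1192317867259, 'cy': 246.8658647312853, 'position': array([ 0.31071618, -0.01619246,  1.30097578]), 'attitude': array([-2.12413783,  2.13893191, -0.20382354])}
blank [([277.0, 190.2], 0.87), ([326.7, 138.1], 0.75), ([340.7, 237.0], 0.61), ([190.5, 430.4], 0.57), ([194.8, 299.6], 0.17)]
blank_nose [([245.6, 186.7], 0.55), ([269.2, 
[... 315 characters left out ...]
 0.56)]
{'clock': 1.0, 'joints': array([-1.33160607,  0.43445452,  0.02495465,  1.57319274, -0.01161158,
        1.13398808, -0.07508855]), 'dq': array([-0.00040732, -0.00043132, -0.00085857, -0.00039331,  0.00034286,
       -0.00129822,  0.00048001]), 'joint_efforts': array([-5.40540095e-04, -6.67680287e+01,  9.83079001e-01, -3.14809871e+01,
       -6.09099492e-02,  3.24387685e-02,  7.13034956e-05]), 'position': array([0.20948721, 0.5888709 , 0.2140724 ]), 'ee_rot': array([-5.34329318e-01, -3.09581004e+00, -1.62248136e-04]), 'force': array([-0.02913935,  0.57895548, -0.76612251]), 'ft_torque': array([-0.00955208, -0.03365983, -0.00102723]), 'gripper_force': 0.0, 'width': 0.9971880735057106}
```

View pics/scene0.png

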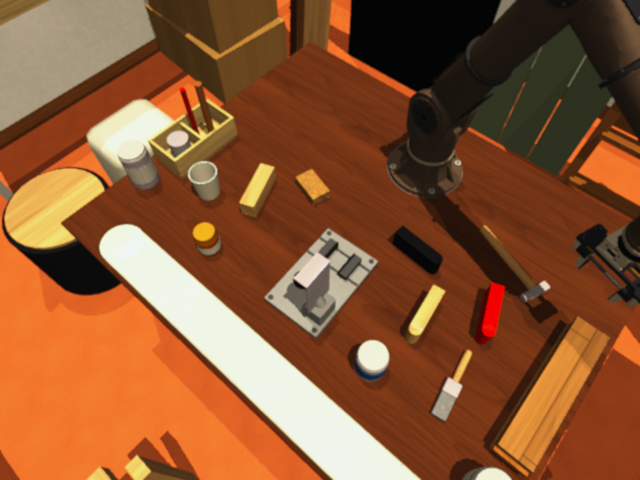

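View pics/top0.png

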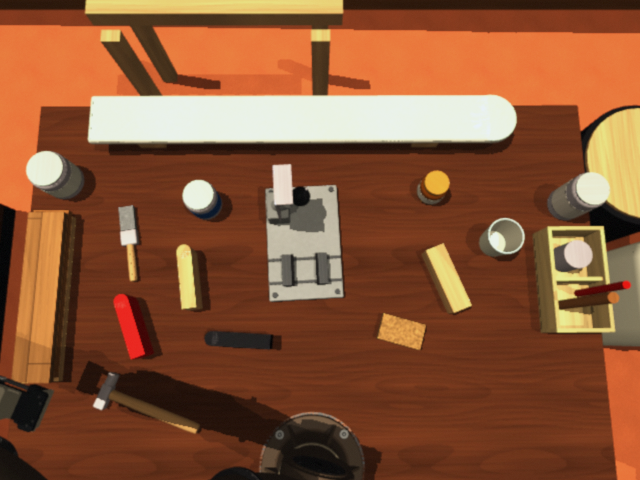

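The blank candidates in the top view are wood with a rounded nose (187,277), red (130,325), black (238,340), and the square-ended wooden offcut (446,279). The wood piece at (187,277) fits the description: it has the blank's colour and one rounded end, at about (183,247). I'll confirm that in an enlarged crop, which also shows the vise.

Run:
```python
import cv2
t=cv2.imread("pics/top0.png")
cv2.imwrite("pics/crop1.png",cv2.resize(t[170:310,165:355],None,fx=4,fy=4,interpolation=cv2.INTER_CUBIC))
s=cv2.imread("pics/scene0.png")
cv2.imwrite("pics/crop2.png",cv2.resize(s[220:360,260:450],None,fx=4,fy=4,interpolation=cv2.INTER_CUBIC))
```

```text
(no output)
```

View pics/crop1.png

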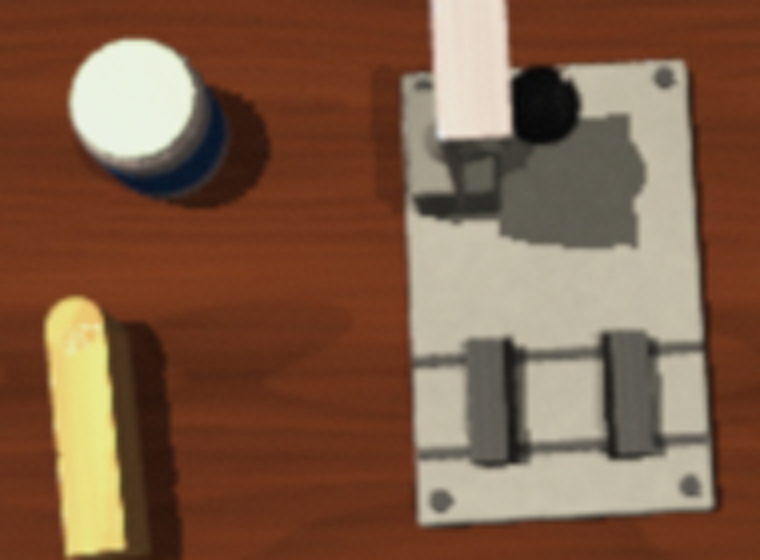

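View pics/crop2.png

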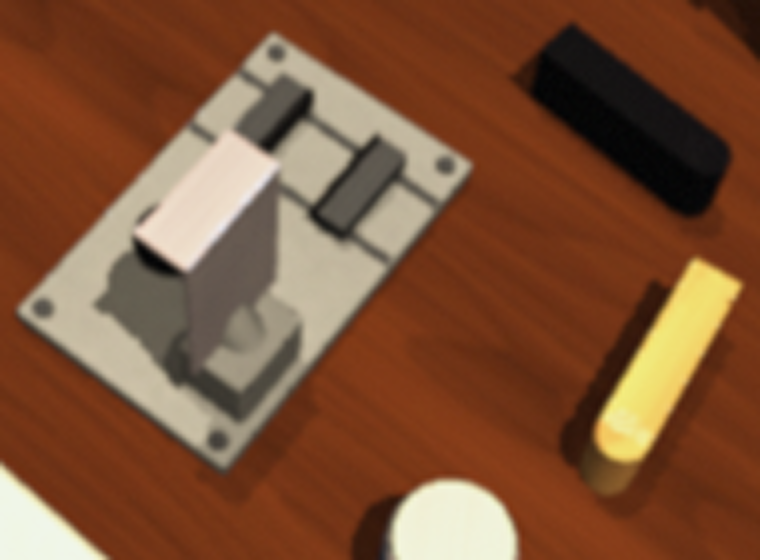

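The crops confirm it: the piece at (187,277) is the only wooden block with a rounded nose. The nose points away from the robot, so the blank needs a half turn. The corners of the vise plate are clear in both crops, so I'll fit the poses from these points.

```bash
cat > h.py <<'E'
import numpy as np
from scipy.spatial.transform import Rotation as R
from scipy.optimize import least_squares
from cell import *
def proj(c,P):
    k=calibration(c); A=R.from_rotvec(k["attitude"]).as_matrix(); f=240/np.tan(np.radians(k["fov_y"]/2))
    p=(np.atleast_2d(P)-k["position"])@A
    return p[:,:2]/p[:,2:]*f+[k["cx"],k["cy"]]
def place(q,P): return R.from_euler("z",q[2]).apply(P)+[q[0],q[1],q[3] if len(q)>3 else 0]
def crop(p,o): return (np.array(p,float)+.5)/4-.5+o
def fit(obs,q0):  # obs: list of (cam, local pts, pixels)
    r=least_squares(lambda q:np.concatenate([(proj(c,place(q,L))-px).ravel() for c,L,px in obs]),q0,loss="soft_l1")
    return r.x,r.fun
VISE=np.load("vise.npy") if __import__("os").path.exists("vise.npy") else None
def rel(T): # T: world position, rotation matrix target -> offset/twist numbers
    s=observe(); R0=R.from_rotvec(s["ee_rot"]); p,M=T
    return R0.inv().apply(p-s["position"])/.15,(R0.inv()*R.from_matrix(M)).as_rotvec()/(2*np.pi)
E
python3 - <<'E'
from h import *
np.set_printoptions(precision=4,suppress=True)
a=np.array
o1,o2=[165,170],[260,220]
L=a([[.15,.095,.02],[.15,-.095,.02],[-.15,-.095,.02],[-.15,.095,.02]])
t=crop([(402,74),(687,61),(713,508),(418,522)],o1); s=crop([(225,465),(18,312),(273,33),(472,163)],o2)
for ob in([("top",L,t)],[("scene",L,s)],[("top",L,t),("scene",L,s)]): q,f=fit(ob,[.35,0,0]);print("vise",q,f.round(1))
np.save("vise.npy",q)
for c in("top","scene"):print(c,proj(c,place(q,a([[.085,0,.15],[.085,.015,.248],[-.075,0,.02]]))))
B=a([[-.08,.018,.07],[-.08,-.018,.07],[.08,0,.07]])
t=crop([(65,556),(127,548),(75,297)],o1); s=crop([(742,285),(692,258),(622,462)],o2)
for ob in([("top",B,t)],[("scene",B,s)],[("top",B,t),("scene",B,s)]): q,f=fit(ob,[.3,.3,0]);print("blank",q,f.round(1))
np.save("blank.npy",q)
st=observe();print(R.from_rotvec(st["ee_rot"]).as_matrix())
E
```

```text
vise [0.5596 0.0185 0.0441] [ 0.  -0.4  0.  -0.5  0.2  0.2 -0.3  0.5]
vise [0.5579 0.0198 0.0549] [ 0.1  1.  -0.5 -0.2 -0.2 -0.6  0.6 -0.2]
vise [0.5588 0.0191 0.0488] [-0.4  0.1 -0.4 -0.3  0.3  0.3 -0.2  1.  -0.7  1.  -1.  -0.5 -0.2 -0.6
  0.3  0.2]
top [[299.8776 196.2629]
 [291.5104 184.1376]
 [304.6097 269.9963]]
scene [[301.5904 279.5399]
 [304.8455 265.1508]
 [337.3794 260.6337]]
blank [0.4656 0.3075 0.1221] [ 0.4 -0.  -0.4  0.1 -0.  -0. ]
blank [0.4638 0.3123 0.187 ] [-0.1 -0.6  0.3  0.2 -0.2  0.3]
blank [0.4652 0.3099 0.152 ] [ 0.4  0.2 -0.4 -0.1 -1.9  0.3 -0.3 -0.1  0.3  0.3 -2.3 -0.4]
[[-0.9421  0.3352  0.    ]
 [ 0.3352  0.9421  0.0001]
 [ 0.      0.0001 -1.    ]]
```

```bash
cat >> h.py <<'E'
def down(deg): # tool down, tool y at azimuth deg
    c,s=np.cos(np.radians(deg)),np.sin(np.radians(deg)); y=np.array([c,s,0]); z=np.array([0,0,-1.]); return np.column_stack([np.cross(y,z),y,z])
E
python3 - <<'E'
from h import *
np.set_printoptions(precision=4,suppress=True)
for h in(.214,.05):print(rel((np.array([.465,.310,h]),down(98.9))))
# jaw gap
T=[]
k=np.radians
for g in(.05,.054,.058):
    print(g,(proj("top",place(VISE,np.array([[-.075,g/2,.044],[-.075,-g/2,.044]])))-[165,170])*4+1.5)
E
```

```text
(array([-2.2281, -1.1806,  0.0003]), array([ 0.    , -0.    , -0.0791]))
(array([-2.2281, -1.1807,  1.0936]), array([ 0.    , -0.    , -0.0791]))
0.05 [[519.6054 398.5784]
 [598.3582 394.2573]]
0.054 [[516.4527 398.7514]
 [601.5058 394.0846]]
0.058 [[513.2999 398.9244]
 [604.6532 393.9119]]
```

jog_arm([
  {"offset": [-0.33,-0.2,0],"twist": [0,0,0],"fingers": 1},
  {"offset": [-0.66,-0.4,0],"twist": [0,0,0],"fingers": 1},
  {"offset": [-1,-0.6,0.05],"twist": [0,0,0],"fingers": 1},
])

```text
clock: 1.38
position: [0.3218, 0.4528, 0.2071]
ee_rot: [0.534, 3.095, 0.002]
force: [0.3, -0.3, -0.4]
width: 0.998
gripper_force: 0.0
```

jog_arm([
  {"offset": [-0.33,-0.2,0],"twist": [0,0,0],"fingers": 1},
  {"offset": [-0.66,-0.4,0],"twist": [0,0,0],"fingers": 1},
  {"offset": [-1,-0.58,0.05],"twist": [0,0,0],"fingers": 1},
  {"offset": [-1,-0.58,0.05],"twist": [0,0,-0.02],"fingers": 1},
  {"offset": [-1,-0.58,0.05],"twist": [0,0,-0.05],"fingers": 1},
  {"offset": [-1,-0.58,0.05],"twist": [0,0,-0.079],"fingers": 1},
  {"offset": [-1,-0.58,0.05],"twist": [0,0,-0.079],"fingers": 1},
  {"offset": [-1,-0.58,0.05],"twist": [0,0,-0.079],"fingers": 1},
])

```text
clock: 2.38
position: [0.4329, 0.3215, 0.1991]
ee_rot: [-0.236, 3.133, 0.0]
force: [0.8, -0.1, 0.1]
width: 0.999
gripper_force: 0.0
```

Run:
```python
from h import *
import cv2
np.set_printoptions(precision=4,suppress=True)
t=get_image("top")
cv2.imwrite("pics/t2.png",cv2.resize(t[200:350,100:290],None,fx=4,fy=4,interpolation=cv2.INTER_CUBIC)[:,:,::-1])
s=observe();print(s["clock"],s["position"],s["joints"])
for h in(.09,.05):print(rel((np.array([.465,.310,h]),down(98.9))))
```

```text
2.425 [0.4328 0.3216 0.1991] [-0.7641  0.3093  0.0336  1.8053 -0.012   1.027   0.9959]
(array([-0.2002, -0.1084,  0.7272]), array([ 0.    ,  0.    , -0.0007]))
(array([-0.2002, -0.1085,  0.9939]), array([ 0.    ,  0.    , -0.0007]))
```

jog_arm([
  {"offset": [-0.2,-0.11,0.0],"twist": [0,0,0],"fingers": 1},
  {"offset": [-0.2,-0.11,0.2],"twist": [0,0,0],"fingers": 1},
  {"offset": [-0.2,-0.11,0.45],"twist": [0,0,0],"fingers": 1},
  {"offset": [-0.2,-0.11,0.7],"twist": [0,0,0],"fingers": 1},
  {"offset": [-0.2,-0.11,0.9],"twist": [0,0,0],"fingers": 1},
  {"offset": [-0.2,-0.11,0.994],"twist": [0,0,0],"fingers": 1},
  {"offset": [-0.2,-0.11,0.994],"twist": [0,0,0],"fingers": 1},
  {"offset": [-0.2,-0.11,0.994],"twist": [0,0,0],"fingers": 1},
])

```text
clock: 3.42
position: [0.4657, 0.3104, 0.0511]
ee_rot: [-0.242, 3.131, 0.002]
force: [0.5, 0.2, 0.1]
width: 1.0
gripper_force: 0.0
```

jog_arm([
  {"offset": [0,0,0],"twist": [0,0,0],"fingers": -1},
  {"offset": [0,0,0],"twist": [0,0,0],"fingers": -1},
  {"offset": [0,0,0],"twist": [0,0,0],"fingers": -1},
  {"offset": [0,0,0],"twist": [0,0,0],"fingers": -1},
  {"offset": [0,0,0],"twist": [0,0,0],"fingers": -1},
  {"offset": [0,0,0],"twist": [0,0,0],"fingers": -1},
  {"offset": [0,0,0],"twist": [0,0,0],"fingers": -1},
  {"offset": [0,0,0],"twist": [0,0,0],"fingers": -1},
], newtons=20)

```text
clock: 4.42
position: [0.465, 0.3098, 0.0499]
ee_rot: [0.242, -3.132, 0.0]
force: [1.1, -0.3, -1.3]
width: 0.388
gripper_force: 19.9
```

jog_arm([
  {"offset": [0,0,-0.2],"twist": [0,0,0],"fingers": -1},
  {"offset": [0,0,-0.5],"twist": [0,0,0],"fingers": -1},
  {"offset": [0,0,-0.8],"twist": [0,0,0],"fingers": -1},
  {"offset": [0,0,-0.9],"twist": [0,0,0.025],"fingers": -1},
  {"offset": [0,0,-0.9],"twist": [0,0,0.05],"fingers": -1},
  {"offset": [0,0,-0.9],"twist": [0,0,0.075],"fingers": -1},
  {"offset": [0,0,-0.9],"twist": [0,0,0.1],"fingers": -1},
  {"offset": [0,0,-0.9],"twist": [0,0,0.125],"fingers": -1},
  {"offset": [0,0,-0.9],"twist": [0,0,0.15],"fingers": -1},
  {"offset": [0,0,-0.9],"twist": [0,0,0.175],"fingers": -1},
  {"offset": [0,0,-0.9],"twist": [0,0,0.2],"fingers": -1},
  {"offset": [0,0,-0.9],"twist": [0,0,0.225],"fingers": -1},
  {"offset": [0,0,-0.9],"twist": [0,0,0.258],"fingers": -1},
  {"offset": [0,0,-0.9],"twist": [0,0,0.258],"fingers": -1},
])

```text
clock: 6.18
position: [0.4646, 0.3098, 0.1846]
ee_rot: [2.102, 2.335, -0.001]
force: [-1.5, -0.3, -2.1]
width: 0.394
gripper_force: 19.9
```

jog_arm([
  {"offset": [0,0,0],"twist": [0,0,0.025],"fingers": -1},
  {"offset": [0,0,0],"twist": [0,0,0.05],"fingers": -1},
  {"offset": [0,0,0],"twist": [0,0,0.075],"fingers": -1},
  {"offset": [0,0,0],"twist": [0,0,0.1],"fingers": -1},
  {"offset": [0,0,0],"twist": [0,0,0.125],"fingers": -1},
  {"offset": [0,0,0],"twist": [0,0,0.15],"fingers": -1},
  {"offset": [0,0,0],"twist": [0,0,0.175],"fingers": -1},
  {"offset": [0,0,0],"twist": [0,0,0.2],"fingers": -1},
  {"offset": [0,0,0],"twist": [0,0,0.225],"fingers": -1},
  {"offset": [0,0,0],"twist": [0,0,0.258],"fingers": -1},
  {"offset": [0,0,0],"twist": [0,0,0.258],"fingers": -1},
])

```text
clock: 7.55
position: [0.4648, 0.3098, 0.1847]
ee_rot: [3.14, 0.09, -0.0]
force: [0.3, 0.1, -2.9]
width: 0.39
gripper_force: 19.9
```

Run:
```python
from h import *
np.set_printoptions(precision=4,suppress=True)
s=observe();print(s["clock"],s["position"],s["joints"],s["force"])
b=place(VISE,np.array([[-.075,0,0]]))[0];print(b)
print(rel((b+[0,0,.185],down(np.degrees(VISE[2])-90))))
```

```text
7.55 [0.4648 0.3098 0.1847] [-1.2588  0.4306  0.8066  1.8213 -0.3561  1.0417 -1.8276] [ 0.3426  0.1442 -2.8648]
[0.4839 0.0154 0.    ]
(array([ 0.0147,  1.9669, -0.0011]), array([0.0001, 0.0001, 0.0014]))
```

jog_arm([
  {"offset": [0,0.3,0],"twist": [0,0,0],"fingers": -1},
  {"offset": [0,0.65,0],"twist": [0,0,0],"fingers": -1},
  {"offset": [0,1,0],"twist": [0,0,0],"fingers": -1},
])

```text
clock: 7.92
position: [0.473, 0.1586, 0.185]
ee_rot: [3.14, 0.096, 0.001]
force: [1.0, -0.1, -1.9]
width: 0.389
gripper_force: 19.9
```

jog_arm([
  {"offset": [0,0.35,0],"twist": [0,0,0],"fingers": -1},
  {"offset": [0.01,0.7,0],"twist": [0,0,0],"fingers": -1},
  {"offset": [0.015,0.967,0.2],"twist": [0,0,0.0014],"fingers": -1},
  {"offset": [0.015,0.967,0.4],"twist": [0,0,0.0014],"fingers": -1},
  {"offset": [0.015,0.967,0.4],"twist": [0,0,0.0014],"fingers": -1},
  {"offset": [0.015,0.967,0.4],"twist": [0,0,0.0014],"fingers": -1},
])

```text
clock: 8.68
position: [0.4836, 0.0157, 0.1257]
ee_rot: [-3.141, -0.076, -0.001]
force: [0.3, 0.6, -1.7]
width: 0.388
gripper_force: 19.9
```

Run:
```python
from h import *
import cv2
np.set_printoptions(precision=4,suppress=True)
t=get_image("top");s=get_image("scene")
a=cv2.resize(t[170:320,240:370],None,fx=3,fy=4);b=cv2.resize(s[200:350,260:400],None,fx=2.85,fy=4)
cv2.imwrite("pics/p3.png",np.hstack([a,b])[:,:,::-1])
s=observe();print(s["clock"],s["position"])
b=place(VISE,np.array([[-.075,0,0]]))[0]
print(rel((b+[0,0,.0715],down(np.degrees(VISE[2])-90))))
```

```text
8.775 [0.484 0.016 0.126]
(array([-0.0019,  0.0039,  0.3634]), array([-0.0001, -0.0003, -0.0002]))
```

View pics/p3.png

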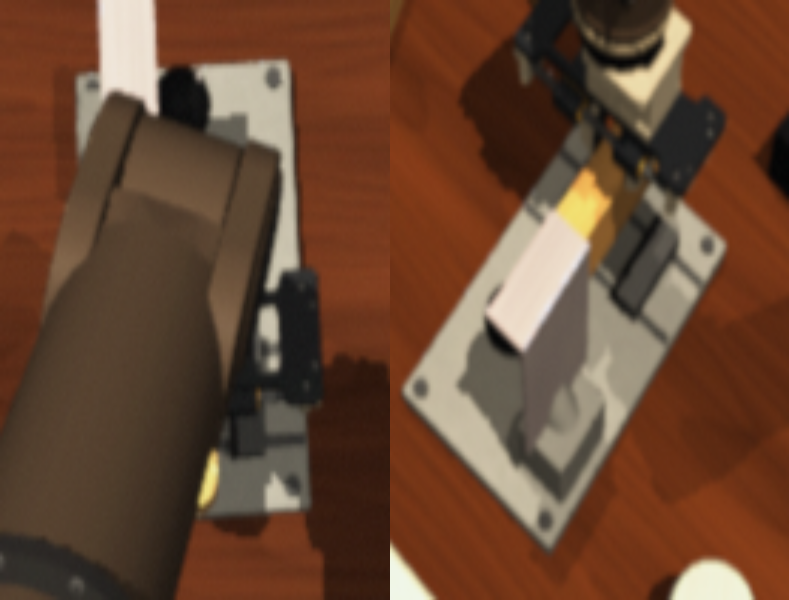

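The blank hangs over the bed with its square end toward the knob and its nose toward the robot, visible at about (208,480) in the left panel. Next I lower and release it.

jog_arm([
  {"offset": [0,0.004,0.12],"twist": [0,0,0],"fingers": -1},
  {"offset": [0,0.004,0.24],"twist": [0,0,0],"fingers": -1},
  {"offset": [0,0.004,0.33],"twist": [0,0,0],"fingers": -1},
  {"offset": [0,0.004,0.36],"twist": [0,0,0],"fingers": -1},
  {"offset": [0,0.004,0.371],"twist": [0,0,0],"fingers": -1},
  {"offset": [0,0.004,0.371],"twist": [0,0,0],"fingers": -1},
  {"offset": [0,0.004,0.371],"twist": [0,0,0],"fingers": -1},
])

```text
clock: 9.65
position: [0.4836, 0.0148, 0.0698]
ee_rot: [-3.14, -0.071, -0.001]
force: [-1.2, 0.0, 3.3]
width: 0.389
gripper_force: 19.9
```

jog_arm([
  {"offset": [0,0,0],"twist": [0,0,0],"fingers": 0.1},
  {"offset": [0,0,0],"twist": [0,0,0],"fingers": 0.4},
  {"offset": [0,0,0],"twist": [0,0,0],"fingers": 0.4},
  {"offset": [0,0,0],"twist": [0,0,0],"fingers": 0.4},
  {"offset": [0,0,-0.15],"twist": [0,0,0],"fingers": 0.4},
  {"offset": [0,0,-0.4],"twist": [0,0,0],"fingers": 0.4},
  {"offset": [0,0,-0.7],"twist": [0,0,0],"fingers": 0.4},
  {"offset": [0,0,-1],"twist": [0,0,0],"fingers": 1},
  {"offset": [0,0,-1],"twist": [0,0,0],"fingers": 1},
])

```text
clock: 10.78
position: [0.4852, 0.0146, 0.2221]
ee_rot: [-3.139, -0.071, -0.008]
force: [0.7, 0.0, -0.6]
width: 0.869
gripper_force: 0.0
```

```bash
cat >> h.py <<'E'
def knob(phi,d): # TCP d metres outward of the ball centre + 2mm grasp shift; fingers' line at phi deg from vise x (positive = turned clockwise)
    V=R.from_euler("z",VISE[2]).as_matrix(); a=np.array([0,-np.sin(np.radians(40)),np.cos(np.radians(40))])
    z=-a; y=np.array([1.,0,0]); M=np.column_stack([np.cross(y,z),y,z])
    M=V@M@R.from_euler("z",phi,degrees=True).as_matrix()
    p=place(VISE,np.array([[.085,0,.15]]))[0]+V@a*(d-.002)
    return p,M
E
python3 - <<'E'
from h import *
np.set_printoptions(precision=4,suppress=True)
s=observe();print(s["clock"],s["position"],s["joints"])
p,M=knob(-25,.12);print(p)
print(rel((p,M)))
print(rel((np.array([.55,-.1,.30]),M)))
E
```

```text
10.775 [0.4852 0.0146 0.2221] [-0.8887  0.25    0.9334  1.9461 -0.2334  1.0512 -1.3796]
[ 0.6474 -0.0525  0.2404]
(array([ 1.0608,  0.496 , -0.1171]), array([ 0.0715,  0.1099, -0.3047]))
(array([ 0.4001,  0.7822, -0.5185]), array([ 0.0715,  0.1099, -0.3047]))
```

jog_arm([
  {"offset": [0,0.2,-0.2],"twist": [0,0,0],"fingers": 1},
  {"offset": [0.1,0.5,-0.4],"twist": [0.006,0.009,-0.025],"fingers": 1},
  {"offset": [0.2,0.78,-0.52],"twist": [0.012,0.018,-0.05],"fingers": 1},
  {"offset": [0.3,0.78,-0.52],"twist": [0.018,0.027,-0.075],"fingers": 1},
  {"offset": [0.4,0.78,-0.52],"twist": [0.024,0.036,-0.1],"fingers": 1},
  {"offset": [0.4,0.78,-0.52],"twist": [0.03,0.045,-0.125],"fingers": 1},
  {"offset": [0.4,0.78,-0.52],"twist": [0.036,0.054,-0.15],"fingers": 1},
  {"offset": [0.4,0.78,-0.52],"twist": [0.042,0.063,-0.175],"fingers": 1},
  {"offset": [0.4,0.78,-0.52],"twist": [0.048,0.072,-0.2],"fingers": 1},
  {"offset": [0.4,0.78,-0.52],"twist": [0.054,0.081,-0.225],"fingers": 1},
  {"offset": [0.4,0.78,-0.52],"twist": [0.06,0.09,-0.25],"fingers": 1},
  {"offset": [0.4,0.78,-0.52],"twist": [0.066,0.1,-0.275],"fingers": 1},
  {"offset": [0.4,0.78,-0.52],"twist": [0.0715,0.11,-0.305],"fingers": 1},
  {"offset": [0.4,0.78,-0.52],"twist": [0.0715,0.11,-0.305],"fingers": 1},
  {"offset": [0.4,0.78,-0.52],"twist": [0.0715,0.11,-0.305],"fingers": 1},
])

```text
clock: 12.65
position: [0.5483, -0.0995, 0.2967]
ee_rot: [-1.368, -2.255, -0.79]
force: [-0.2, 0.4, -0.6]
width: 0.996
gripper_force: 0.0
```

Run:
```python
from h import *
import cv2
np.set_printoptions(precision=4,suppress=True)
t=get_image("top");s=get_image("scene")
a=cv2.resize(t[170:320,240:370],None,fx=3,fy=4);b=cv2.resize(s[200:350,230:400],None,fx=2.35,fy=4)
cv2.imwrite("pics/p4.png",np.hstack([a,b])[:,:,::-1])
s=observe();print(s["clock"],s["position"],s["joints"])
for d in(.12,.06,0): print(d,rel(knob(-25,d)))
```

```text
12.75 [ 0.5482 -0.0993  0.2975] [ 0.1656  0.5194  0.4767  1.5171 -0.7454  1.6672  1.2498]
0.12 (array([-0.311 ,  0.6023,  0.4683]), array([-0.0006,  0.    , -0.0007]))
0.06 (array([-0.311 ,  0.604 ,  0.8683]), array([-0.0006,  0.    , -0.0007]))
0 (array([-0.311 ,  0.6056,  1.2682]), array([-0.0006,  0.    , -0.0007]))
```

View pics/p4.png

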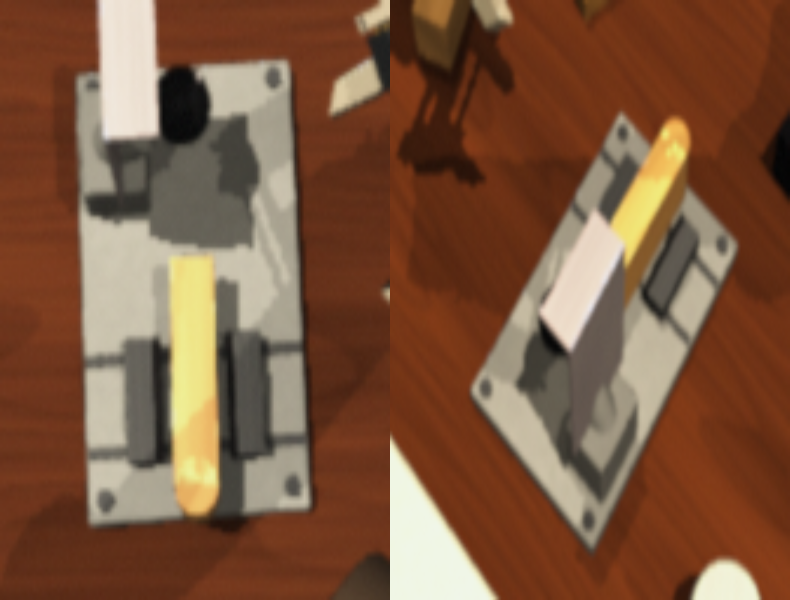

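The blank stands between the jaws, nose toward the robot, and is about centred (left panel, x≈195, y 253–515). The ball sits where the fit predicted, so I'll move in along the stem.

jog_arm([
  {"offset": [-0.1,0.2,0.1],"twist": [0,0,0],"fingers": 1},
  {"offset": [-0.2,0.4,0.2],"twist": [0,0,0],"fingers": 1},
  {"offset": [-0.31,0.605,0.3],"twist": [0,0,0],"fingers": 1},
  {"offset": [-0.31,0.605,0.45],"twist": [0,0,0],"fingers": 1},
  {"offset": [-0.31,0.605,0.6],"twist": [0,0,0],"fingers": 1},
  {"offset": [-0.31,0.605,0.75],"twist": [0,0,0],"fingers": 1},
  {"offset": [-0.31,0.605,0.87],"twist": [0,0,0],"fingers": 1},
  {"offset": [-0.31,0.605,0.87],"twist": [0,0,0],"fingers": 1},
  {"offset": [-0.31,0.605,0.87],"twist": [0,0,0],"fingers": 1},
])

```text
clock: 13.88
position: [0.6459, -0.0143, 0.195]
ee_rot: [-1.364, -2.26, -0.792]
force: [0.6, -1.6, -0.3]
width: 0.996
gripper_force: 0.0
```

Run:
```python
from h import *
np.set_printoptions(precision=4,suppress=True)
s=observe();print(s["clock"],s["position"],s["joints"],s["force"])
print(rel(knob(-25,0)))
```

```text
13.875 [ 0.6459 -0.0143  0.195 ] [ 0.0512  0.686   0.4196  1.4866 -0.8658  1.4883  1.2075] [ 0.5573 -1.6008 -0.3039]
(array([ 0.0005, -0.0009,  0.404 ]), array([-0.0007,  0.0001, -0.0003]))
```

jog_arm([
  {"offset": [0,0,0.12],"twist": [0,0,0],"fingers": 1},
  {"offset": [0,0,0.25],"twist": [0,0,0],"fingers": 1},
  {"offset": [0,0,0.36],"twist": [0,0,0],"fingers": 1},
  {"offset": [0,0,0.404],"twist": [0,0,0],"fingers": 1},
  {"offset": [0,0,0.404],"twist": [0,0,0],"fingers": 1},
])

```text
clock: 14.5
position: [0.6432, 0.0258, 0.1474]
ee_rot: [-1.362, -2.258, -0.791]
force: [-0.2, 0.4, 0.5]
width: 0.999
gripper_force: 0.0
```

jog_arm([
  {"offset": [0,0,0],"twist": [0,0,0],"fingers": -1},
  {"offset": [0,0,0],"twist": [0,0,0],"fingers": -1},
  {"offset": [0,0,0],"twist": [0,0,0],"fingers": -1},
  {"offset": [0,0,0],"twist": [0,0,0],"fingers": -1},
  {"offset": [0,0,0],"twist": [0,0,0],"fingers": -1},
  {"offset": [0,0,0],"twist": [0,0,0],"fingers": -1},
], newtons=40)

```text
clock: 15.25
position: [0.6435, 0.0254, 0.1477]
ee_rot: [-1.363, -2.259, -0.792]
force: [0.6, 1.9, -1.7]
width: 0.433
gripper_force: 35.7
```

Run:
```python
from h import *
import cv2
np.set_printoptions(precision=4,suppress=True)
t=get_image("top");s=get_image("scene")
a=cv2.resize(t[150:270,250:360],None,fx=3.5,fy=5);b=cv2.resize(s[220:340,250:360],None,fx=3.6,fy=5)
cv2.imwrite("pics/p5.png",np.hstack([a,b])[:,:,::-1])
s=observe();print(s["clock"],s["position"],s["force"],s["ft_torque"],s["width"])
print(rel(knob(-25,0)))
```

```text
15.35 [0.6435 0.0254 0.1477] [ 2.379   1.5639 -1.307 ] [-0.7956 -0.2547 -0.1877] 0.42948648488943675
(array([-0.0016, -0.0002, -0.0078]), array([-0.0008, -0.0001, -0.0003]))
```

View pics/p5.png

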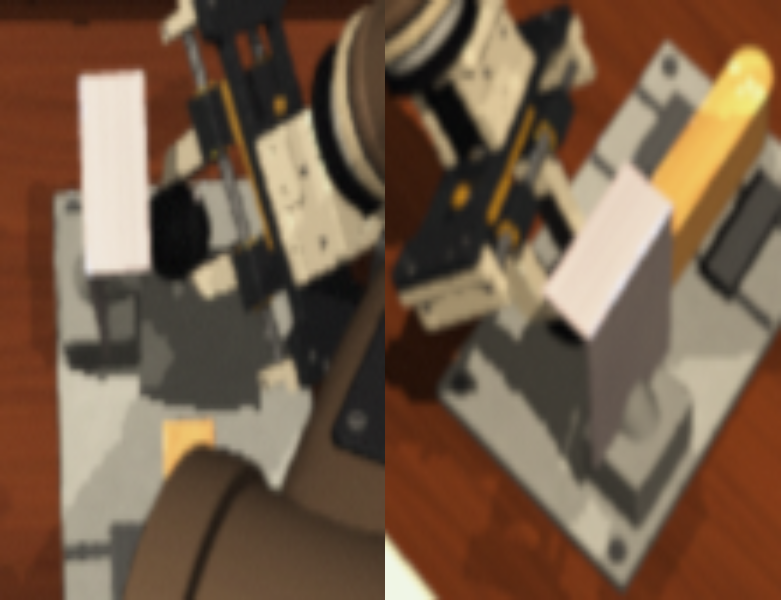

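Width reads about 40 mm, but there is almost no net force on the tool, so the grip is centred. I'll turn and check whether the jaws move.

jog_arm([
  {"offset": [0,0,0],"twist": [0,0,0],"fingers": -1},
  {"offset": [0,0,0],"twist": [0,0,0.02],"fingers": -1},
  {"offset": [0,0,0],"twist": [0,0,0.04],"fingers": -1},
  {"offset": [0,0,0],"twist": [0,0,0.06],"fingers": -1},
  {"offset": [0,0,0],"twist": [0,0,0.08],"fingers": -1},
  {"offset": [0,0,0],"twist": [0,0,0.1],"fingers": -1},
  {"offset": [0,0,0],"twist": [0,0,0.12],"fingers": -1},
  {"offset": [0,0,0],"twist": [0,0,0.139],"fingers": -1},
  {"offset": [0,0,0],"twist": [0,0,0.139],"fingers": -1},
], newtons=45)

```text
clock: 16.48
position: [0.643, 0.0254, 0.1477]
ee_rot: [-2.077, -1.396, -0.463]
force: [-1.8, 0.6, -1.2]
width: 0.429
gripper_force: 40.3
```

```bash
cat >> h.py <<'E'
def status(tag):
    import cv2
    s=observe(); M=R.from_rotvec(s["ee_rot"])
    print(tag,"t",s["clock"],"F",M.inv().apply(s["force"]).round(1),"T",M.inv().apply(s["ft_torque"]).round(2),"w",round(s["width"]*92,1),"g",s["gripper_force"],"q",s["joints"].round(2))
    cv2.imwrite(f"pics/{tag}t.png",get_image("top")[:,:,::-1]); cv2.imwrite(f"pics/{tag}s.png",get_image("scene")[:,:,::-1])
    for j in("jaw_left","jaw_right"):
        for c in("scene","top"):
            print(j,c,[((np.array(d["at"])*[480,640]).round(1),round(d["conf"],2)) for d in landmark_of(j,c)[:1]])
E
python3 - <<'E'
from h import *
np.set_printoptions(precision=4,suppress=True)
status("a1"); print(rel(knob(25,0)))
import cv2
def c(f): return cv2.resize(cv2.imread(f)[225:300,310:390],None,fx=4.9,fy=5)
cv2.imwrite("pics/cmp1.png",np.hstack([c("pics/scene0.png"),c("pics/a1s.png")]))
E
```

```text
a1 t 16.475 F [-1.  -1.5  1.4] T [ 0.03 -0.82  0.17] w 39.4 g 40.27202546596527 q [-0.09  0.74  0.57  1.58 -0.99  1.46  0.43]
jaw_left scene [(array([263.9, 342.7]), 0.68)]
jaw_left top []
jaw_right scene [(array([258.9, 331. ]), 0.65)]
jaw_right top []
(array([ 0.0005,  0.0039, -0.0079]), array([-0.0007,  0.0005, -0.0002]))
```

View pics/cmp1.png

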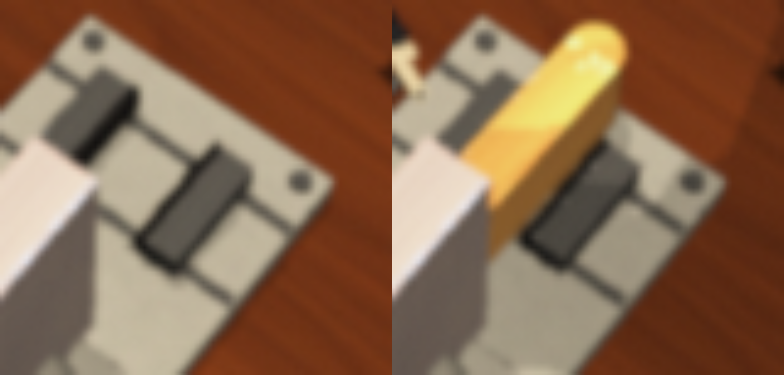

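The jaw has moved in (right panel, left jaw edge shifted about 5 crop px toward the blank). Regrip and turn again.

jog_arm([
  {"offset": [0,0,0],"twist": [0,0,0],"fingers": 0.5},
  {"offset": [0,0,0],"twist": [0,0,0],"fingers": 0.5},
  {"offset": [0,0,0],"twist": [0,0,0],"fingers": 0.5},
  {"offset": [0,0,0],"twist": [0,0,-0.028],"fingers": 0.5},
  {"offset": [0,0,0],"twist": [0,0,-0.056],"fingers": 0.5},
  {"offset": [0,0,0],"twist": [0,0,-0.084],"fingers": 0.5},
  {"offset": [0,0,0],"twist": [0,0,-0.112],"fingers": 0.5},
  {"offset": [0,0,0],"twist": [0,0,-0.139],"fingers": 0.5},
  {"offset": [0,0,0],"twist": [0,0,-0.139],"fingers": -1},
  {"offset": [0,0,0],"twist": [0,0,-0.139],"fingers": -1},
  {"offset": [0,0,0],"twist": [0,0,-0.139],"fingers": -1},
  {"offset": [0,0,0],"twist": [0,0,-0.139],"fingers": -1},
  {"offset": [0,0,0],"twist": [0,0,-0.139],"fingers": -1},
  {"offset": [0,0,0],"twist": [0,0,-0.119],"fingers": -1},
  {"offset": [0,0,0],"twist": [0,0,-0.099],"fingers": -1},
  {"offset": [0,0,0],"twist": [0,0,-0.079],"fingers": -1},
  {"offset": [0,0,0],"twist": [0,0,-0.06],"fingers": -1},
  {"offset": [0,0,0],"twist": [0,0,-0.04],"fingers": -1},
  {"offset": [0,0,0],"twist": [0,0,-0.02],"fingers": -1},
  {"offset": [0,0,0],"twist": [0,0,0],"fingers": -1},
], newtons=45)

```text
clock: 19.27
position: [0.643, 0.0255, 0.1476]
ee_rot: [-2.08, -1.391, -0.461]
force: [-0.7, 0.5, -2.3]
width: 0.427
gripper_force: 40.2
```

Run:
```python
from h import *
import cv2
np.set_printoptions(precision=4,suppress=True)
status("a2"); print(rel(knob(25,0)))
a=cv2.imread("pics/scene0.png",0).astype(np.float32)
# left-jaw shift: template of its outer corner/edge in the first picture
t=a[250:284,336:364]
d=proj("scene",place(VISE,np.array([[-.075,.05,.044],[-.075,.046,.044]])));print("px per rad",d[1]-d[0])
for n in("a1","a2"):
    b=cv2.imread(f"pics/{n}s.png",0).astype(np.float32)
    T=cv2.resize(a[253:280,337:362],None,fx=8,fy=8,interpolation=cv2.INTER_CUBIC);S=cv2.resize(b[243:288,325:370],None,fx=8,fy=8,interpolation=cv2.INTER_CUBIC)
    r=cv2.matchTemplate(S,T,cv2.TM_CCOEFF_NORMED);m=cv2.minMaxLoc(r);print(n,m[1],np.array(m[3])/8-[12,10])
```

```text
a2 t 19.275 F [-1.2 -0.1  2.1] T [-0.13 -0.99 -0.2 ] w 39.3 g 40.15228450298309 q [-0.09  0.74  0.57  1.58 -0.99  1.46  0.43]
jaw_left scene [(array([261.5, 343.5]), 0.65)]
jaw_left top []
jaw_right scene [(array([258.6, 333.9]), 0.59)]
jaw_right top [(array([204.2, 207. ]), 0.32)]
(array([ 0.0006,  0.004 , -0.0087]), array([-0.0007,  0.0005, -0.0001]))
px per rad [-1.1095 -0.7554]
a1 0.829628586769104 [-1.375 -1.   ]
a2 0.8343523144721985 [-2.25  -1.625]
```

jog_arm([
  {"offset": [0,0,0],"twist": [0,0,0],"fingers": 0.5},
  {"offset": [0,0,0],"twist": [0,0,0],"fingers": 0.5},
  {"offset": [0,0,0],"twist": [0,0,0],"fingers": 0.5},
  {"offset": [0,0,0],"twist": [0,0,-0.028],"fingers": 0.5},
  {"offset": [0,0,0],"twist": [0,0,-0.056],"fingers": 0.5},
  {"offset": [0,0,0],"twist": [0,0,-0.084],"fingers": 0.5},
  {"offset": [0,0,0],"twist": [0,0,-0.112],"fingers": 0.5},
  {"offset": [0,0,0],"twist": [0,0,-0.139],"fingers": 0.5},
  {"offset": [0,0,0],"twist": [0,0,-0.139],"fingers": -1},
  {"offset": [0,0,0],"twist": [0,0,-0.139],"fingers": -1},
  {"offset": [0,0,0],"twist": [0,0,-0.139],"fingers": -1},
  {"offset": [0,0,0],"twist": [0,0,-0.139],"fingers": -1},
  {"offset": [0,0,0],"twist": [0,0,-0.139],"fingers": -1},
  {"offset": [0,0,0],"twist": [0,0,-0.119],"fingers": -1},
  {"offset": [0,0,0],"twist": [0,0,-0.099],"fingers": -1},
  {"offset": [0,0,0],"twist": [0,0,-0.079],"fingers": -1},
  {"offset": [0,0,0],"twist": [0,0,-0.06],"fingers": -1},
  {"offset": [0,0,0],"twist": [0,0,-0.04],"fingers": -1},
  {"offset": [0,0,0],"twist": [0,0,-0.02],"fingers": -1},
  {"offset": [0,0,0],"twist": [0,0,0],"fingers": -1},
], newtons=50)

```text
clock: 22.08
position: [0.643, 0.0255, 0.1476]
ee_rot: [-2.08, -1.391, -0.461]
force: [-0.7, 0.3, -2.5]
width: 0.433
gripper_force: 44.6
```

```bash
cat > jaw.py <<'E'
from h import *
import cv2,sys
n=sys.argv[1]; status(n)
a=cv2.imread("pics/scene0.png",0)
T=cv2.resize(a[253:280,337:362],None,fx=8,fy=8,interpolation=cv2.INTER_CUBIC)
S=cv2.resize(cv2.imread(f"pics/{n}s.png",0)[243:288,325:370],None,fx=8,fy=8,interpolation=cv2.INTER_CUBIC)
m=cv2.minMaxLoc(cv2.matchTemplate(S,T,cv2.TM_CCOEFF_NORMED));print(n,m[1],np.array(m[3])/8-[12,10])
def c(f): return cv2.resize(cv2.imread(f)[225:300,310:390],None,fx=4.9,fy=5)
cv2.imwrite(f"pics/{n}c.png",np.hstack([c("pics/a1s.png"),c(f"pics/{n}s.png")]))
E
python3 jaw.py a3
```

```text
a3 t 22.075 F [-1.5 -0.   2.1] T [-0.14 -1.04 -0.26] w 39.9 g 44.61118519306183 q [-0.09  0.74  0.57  1.58 -0.99  1.46  0.43]
jaw_left scene [(array([281.5, 322. ]), 0.62)]
jaw_left top []
jaw_right scene [(array([256. , 331.8]), 0.59)]
jaw_right top []
a3 0.8442930579185486 [-3.125 -2.25 ]
```

View pics/a3c.png

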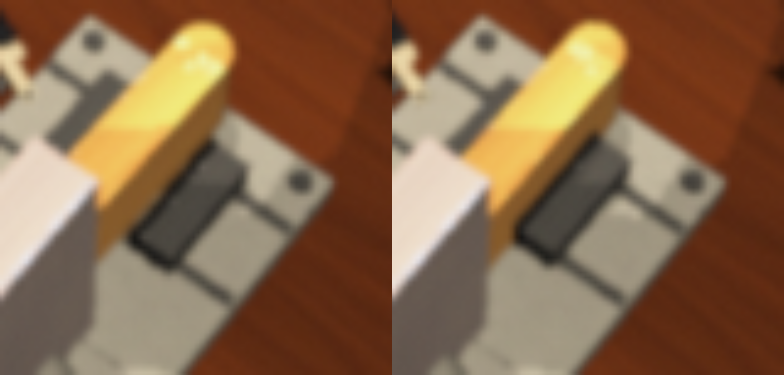

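jog_arm([
  {"offset": [0,0,0],"twist": [0,0,0],"fingers": 0.5},
  {"offset": [0,0,0],"twist": [0,0,0],"fingers": 0.5},
  {"offset": [0,0,0],"twist": [0,0,0],"fingers": 0.5},
  {"offset": [0,0,0],"twist": [0,0,-0.028],"fingers": 0.5},
  {"offset": [0,0,0],"twist": [0,0,-0.056],"fingers": 0.5},
  {"offset": [0,0,0],"twist": [0,0,-0.084],"fingers": 0.5},
  {"offset": [0,0,0],"twist": [0,0,-0.112],"fingers": 0.5},
  {"offset": [0,0,0],"twist": [0,0,-0.139],"fingers": 0.5},
  {"offset": [0,0,0],"twist": [0,0,-0.139],"fingers": 0.5},
  {"offset": [0,0,0],"twist": [0,0,-0.139],"fingers": 0.5},
], newtons=50)

```text
clock: 23.62
position: [0.6435, 0.0251, 0.1479]
ee_rot: [-1.367, -2.256, -0.791]
force: [-0.8, -0.8, -0.7]
width: 0.754
gripper_force: 0.0
```

Run:
```python
from h import *
s=observe(); M=R.from_rotvec(s["ee_rot"]); print(M.inv().apply(s["ft_torque"]).round(3),s["joint_efforts"].round(2))
```

```text
[ 0.338 -0.671  0.021] [ 2.400e-01 -7.846e+01  7.060e+00 -2.491e+01 -2.690e+00  2.980e+00
  4.000e-02]
```

jog_arm([
  {"offset": [0,0,0],"twist": [0,0,0],"fingers": -1},
  {"offset": [0,0,0],"twist": [0,0,0],"fingers": -1},
  {"offset": [0,0,0],"twist": [0,0,0],"fingers": -1},
  {"offset": [0,0,0],"twist": [0,0,0],"fingers": -1},
  {"offset": [0,0,0],"twist": [0,0,0],"fingers": -1},
  {"offset": [0,0,0],"twist": [0,0,0.015],"fingers": -1},
  {"offset": [0,0,0],"twist": [0,0,0.03],"fingers": -1},
  {"offset": [0,0,0],"twist": [0,0,0.045],"fingers": -1},
], newtons=50)

```text
clock: 24.62
position: [0.6433, 0.0254, 0.1476]
ee_rot: [-1.636, -2.001, -0.692]
force: [0.8, 0.2, -3.5]
width: 0.429
gripper_force: 44.4
```

```bash
python3 jaw.py a4
python3 - <<'E'
from h import *
print(rel(knob(-25,0))[1]*360,observe()["joint_efforts"].round(2))
E
```

```text
a4 t 24.625 F [-2.2  0.5  2.8] T [-0.01 -1.02 -0.29] w 39.5 g 44.35364305973053 q [-0.03  0.72  0.45  1.57 -0.93  1.41  0.98]
jaw_left scene [(array([261.2, 341.3]), 0.58)]
jaw_left top []
jaw_right scene [(array([198.3, 258.8]), 0.46)]
jaw_right top [(array([204.5, 206. ]), 0.25)]
a4 0.8488333225250244 [-3.375 -2.375]
[ -0.29420838  -0.0207219  -16.20131946] [ 1.460e+00 -8.063e+01  9.530e+00 -2.514e+01 -2.530e+00  3.640e+00
 -8.000e-02]
```

jog_arm([
  {"offset": [0,0,0],"twist": [0,0,0.01],"fingers": -1},
  {"offset": [0,0,0],"twist": [0,0,0.02],"fingers": -1},
])

```text
clock: 25.18
position: [0.6433, 0.0254, 0.1476]
ee_rot: [-1.743, -1.881, -0.646]
force: [0.6, 2.4, -4.5]
width: 0.429
gripper_force: 44.0
```

```bash
python3 jaw.py a5
python3 - <<'E'
from h import *
print(rel(knob(-25,0))[1]*360)
import cv2
def c(f,r): return cv2.resize(cv2.imread(f)[r[0]:r[1],r[2]:r[3]],None,fx=390/(r[3]-r[2]),fy=500/(r[1]-r[0]),interpolation=cv2.INTER_CUBIC)
cv2.imwrite("pics/a5d.png",np.hstack([c("pics/a5t.png",(220,310,255,355)),c("pics/a5s.png",(225,300,310,385))]))
E
```

```text
a5 t 25.175 F [-1.1  0.7  4.9] T [-0.12 -1.12 -0.36] w 39.5 g 43.98747682571411 q [-0.04  0.73  0.48  1.57 -0.95  1.42  0.87]
jaw_left scene [(array([262.2, 341.5]), 0.88)]
jaw_left top []
jaw_right scene [(array([258.4, 333.8]), 0.39)]
jaw_right top []
a5 0.8464604020118713 [-3.5 -2.5]
[-2.99475677e-01 -1.72774286e-03 -2.34081809e+01]
```

View pics/a5d.png

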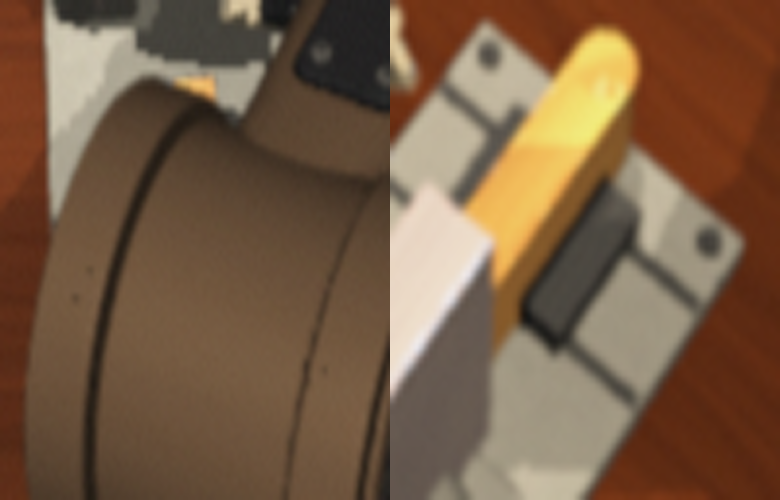

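jog_arm([
  {"offset": [0,0,0],"twist": [0,0,0.008],"fingers": -1},
  {"offset": [0,0,0],"twist": [0,0,0.016],"fingers": -1},
  {"offset": [0,0,0],"twist": [0,0,0.016],"fingers": -1},
])

```text
clock: 25.85
position: [0.6435, 0.0225, 0.1504]
ee_rot: [-1.827, -1.781, -0.611]
force: [-6.0, -10.0, 16.3]
width: 0.359
gripper_force: 44.1
```

```bash
python3 jaw.py a6
python3 - <<'E'
from h import *
print(rel(knob(-25,0))[1]*360)
E
```

```text
a6 t 25.85 F [  2.5  -6.7 -18.7] T [ 1.61 -0.07  0.08] w 33.0 g 44.13296839222312 q [-0.05  0.73  0.5   1.57 -0.95  1.43  0.77]
jaw_left scene [(array([261. , 341.1]), 0.69)]
jaw_left top [(array([242.2, 302. ]), 0.53)]
jaw_right scene [(array([259.2, 335.4]), 0.57)]
jaw_right top [(array([193. , 428.7]), 0.37)]
a6 0.8459473848342896 [-3.375 -2.5  ]
[ -0.08826873   0.13755314 -29.22928973]
```

The fingers slid outward off the ball (width 33, force along −z), so they sat too shallow. I'll open, go about 10 mm deeper and regrip.

jog_arm([
  {"offset": [0,0,0],"twist": [0,0,0],"fingers": 1},
  {"offset": [0,0,0],"twist": [0,0,0],"fingers": 1},
  {"offset": [0,0,0],"twist": [0,0,0],"fingers": 1},
  {"offset": [0,0,0],"twist": [0,0,-0.02],"fingers": 1},
  {"offset": [0,0,0.03],"twist": [0,0,-0.04],"fingers": 1},
  {"offset": [0,0,0.06],"twist": [0,0,-0.06],"fingers": 1},
  {"offset": [0,0,0.06],"twist": [0,0,-0.06],"fingers": 1},
  {"offset": [0,0,0.06],"twist": [0,0,-0.06],"fingers": 1},
])

```text
clock: 27.15
position: [0.6431, 0.031, 0.1409]
ee_rot: [-1.497, -2.141, -0.746]
force: [-0.4, -0.4, -1.0]
width: 0.999
gripper_force: 0.0
```

Run:
```python
from h import *
np.set_printoptions(precision=4,suppress=True)
s=observe(); M=R.from_rotvec(s["ee_rot"]);print(s["position"],M.inv().apply(s["force"]),M.inv().apply(s["ft_torque"]));print(rel(knob(-17,0)))
```

```text
[0.6431 0.031  0.1409] [-0.7405 -0.7024  0.5533] [ 0.2622 -0.7712  0.0153]
(array([-0.0011,  0.0007, -0.0663]), array([-0.0008, -0.    ,  0.0005]))
```

jog_arm([
  {"offset": [0,0,0],"twist": [0,0,0],"fingers": -1},
  {"offset": [0,0,0],"twist": [0,0,0],"fingers": -1},
  {"offset": [0,0,0],"twist": [0,0,0],"fingers": -1},
  {"offset": [0,0,0],"twist": [0,0,0],"fingers": -1},
  {"offset": [0,0,0],"twist": [0,0,0],"fingers": -1},
  {"offset": [0,0,0],"twist": [0,0,0],"fingers": -1},
  {"offset": [0,0,0],"twist": [0,0,0],"fingers": -1},
], newtons=40)

```text
clock: 28.02
position: [0.6431, 0.031, 0.1409]
ee_rot: [-1.494, -2.143, -0.747]
force: [0.5, -1.5, 0.4]
width: 0.497
gripper_force: 40.0
```

jog_arm([
  {"offset": [0,0,0],"twist": [0,0,0],"fingers": -1},
  {"offset": [0,0,0],"twist": [0,0,0.006],"fingers": -1},
  {"offset": [0,0,0],"twist": [0,0,0.012],"fingers": -1},
  {"offset": [0,0,0],"twist": [0,0,0.016],"fingers": -1},
  {"offset": [0,0,0],"twist": [0,0,0.016],"fingers": -1},
], newtons=50)

```text
clock: 28.65
position: [0.6431, 0.031, 0.1409]
ee_rot: [-1.589, -2.05, -0.711]
force: [0.3, -1.2, 1.3]
width: 0.493
gripper_force: 50.0
```

```bash
python3 jaw.py a7
python3 - <<'E'
from h import *
print(rel(knob(-17,0))[1]*360)
E
```

```text
a7 t 28.65 F [-0.1  0.2 -1.7] T [ 0.24 -0.7  -0.2 ] w 45.4 g 49.98489439487457 q [-0.03  0.72  0.44  1.58 -0.94  1.39  1.03]
jaw_left scene [(array([262.3, 344.8]), 0.75)]
jaw_left top []
jaw_right scene [(array([259.9, 333.6]), 0.63)]
jaw_right top [(array([241.8, 132.5]), 0.17)]
a7 0.8460904359817505 [-3.5 -2.5]
[-0.27422923  0.00679943 -5.41586679]
```

jog_arm([
  {"offset": [0,0,0],"twist": [0,0,0.008],"fingers": -1},
  {"offset": [0,0,0],"twist": [0,0,0.016],"fingers": -1},
  {"offset": [0,0,0],"twist": [0,0,0.016],"fingers": -1},
])

```text
clock: 29.32
position: [0.643, 0.031, 0.1409]
ee_rot: [-1.678, -1.956, -0.675]
force: [-0.5, -0.2, 0.7]
width: 0.493
gripper_force: 50.0
```

```bash
python3 jaw.py a8
```

```text
a8 t 29.325 F [ 0.4 -0.5 -0.6] T [ 0.26 -0.82 -0.05] w 45.3 g 49.996562004089355 q [-0.04  0.73  0.46  1.58 -0.95  1.4   0.94]
jaw_left scene []
jaw_left top [(array([196.9, 299.2]), 0.7)]
jaw_right scene [(array([260.1, 331.9]), 0.5)]
jaw_right top []
a8 0.8435171842575073 [-3.625 -2.5  ]
```

jog_arm([
  {"offset": [0,0,0],"twist": [0,0,0.008],"fingers": -1},
  {"offset": [0,0,0],"twist": [0,0,0.016],"fingers": -1},
  {"offset": [0,0,0],"twist": [0,0,0.016],"fingers": -1},
])

```text
clock: 30.0
position: [0.643, 0.031, 0.1409]
ee_rot: [-1.763, -1.858, -0.637]
force: [-2.1, -1.5, 2.5]
width: 0.497
gripper_force: 50.0
```

```bash
python3 jaw.py a9
```

```text
a9 t 30.0 F [ 0.5 -2.2 -2.8] T [ 0.5  -0.71 -0.16] w 45.8 g 50.008326172828674 q [-0.05  0.73  0.48  1.58 -0.95  1.41  0.85]
jaw_left scene [(array([262. , 338.4]), 0.8)]
jaw_left top [(array([281.8, 445. ]), 0.54)]
jaw_right scene [(array([259.9, 333.2]), 0.61)]
jaw_right top []
a9 0.8409921526908875 [-3.75  -2.625]
```

jog_arm([
  {"offset": [0,0,0],"twist": [0,0,0.006],"fingers": -1},
  {"offset": [0,0,0],"twist": [0,0,0.012],"fingers": -1},
])

```text
clock: 30.55
position: [0.643, 0.031, 0.1409]
ee_rot: [-1.826, -1.779, -0.608]
force: [-3.7, -1.4, 1.9]
width: 0.489
gripper_force: 50.0
```

```bash
python3 jaw.py b0
python3 - <<'E'
from h import *
s=observe(); M=R.from_rotvec(s["ee_rot"]);print(M.inv().apply(s["ft_torque"]).round(2),rel(knob(-17,0))[1]*360)
E
```

```text
b0 t 30.55 F [-0.  -3.8 -2.3] T [ 0.78 -0.95 -0.75] w 44.9 g 50.014718770980835 q [-0.06  0.73  0.5   1.59 -0.96  1.41  0.78]
jaw_left scene [(array([259.4, 339.2]), 0.77)]
jaw_left top []
jaw_right scene [(array([256.5, 332.1]), 0.65)]
jaw_right top []
b0 0.8395650386810303 [-3.75  -2.625]
[ 0.88 -0.84 -0.39] [ -0.28819752   0.0424846  -21.25617667]
```

The moving torque has jumped to 0.75 N m, so the jaws are firmly closed. I'll release and back off along the stem.

jog_arm([
  {"offset": [0,0,0],"twist": [0,0,0],"fingers": 1},
  {"offset": [0,0,0],"twist": [0,0,0],"fingers": 1},
  {"offset": [0,0,0],"twist": [0,0,0],"fingers": 1},
  {"offset": [0,0,0],"twist": [0,0,0],"fingers": 1},
  {"offset": [0,0,-0.2],"twist": [0,0,0],"fingers": 1},
  {"offset": [0,0,-0.45],"twist": [0,0,0],"fingers": 1},
  {"offset": [0,0,-0.7],"twist": [0,0,0],"fingers": 1},
  {"offset": [0,0,-1],"twist": [0,0,0],"fingers": 1},
  {"offset": [0,0,-1],"twist": [0,0,0],"fingers": 1},
])

```text
clock: 31.98
position: [0.6494, -0.0688, 0.2583]
ee_rot: [-1.83, -1.783, -0.612]
force: [-0.4, -0.3, -0.6]
width: 1.0
gripper_force: 0.0
```

jog_arm([
  {"offset": [-0.2,0,-0.3],"twist": [0,0,0],"fingers": 1},
  {"offset": [-0.4,0,-0.6],"twist": [0,0,0],"fingers": 1},
  {"offset": [-0.6,0,-0.8],"twist": [0,0,0],"fingers": 1},
  {"offset": [-0.6,0,-0.8],"twist": [0,0,0],"fingers": 1},
  {"offset": [-0.6,0,-0.8],"twist": [0,0,0],"fingers": 1},
])

```text
clock: 32.6
position: [0.6497, -0.2101, 0.2896]
ee_rot: [-1.823, -1.78, -0.609]
force: [0.1, 0.4, 0.5]
width: 1.001
gripper_force: 0.0
```

```bash
python3 jaw.py c0
python3 - <<'E'
import cv2,numpy as np
def c(f,r): return cv2.resize(cv2.imread(f)[r[0]:r[1],r[2]:r[3]],None,fx=390/(r[3]-r[2]),fy=500/(r[1]-r[0]),interpolation=cv2.INTER_CUBIC)
cv2.imwrite("pics/end.png",np.hstack([c("pics/c0t.png",(180,310,255,355)),c("pics/c0s.png",(225,340,260,390))]))
E
```

```text
c0 t 32.6 F [ 0.6  0.1 -0.1] T [-0.06 -0.82  0.03] w 92.1 g 0.0 q [ 0.29  0.81  0.56  1.06 -0.87  1.9   0.72]
jaw_left scene [(array([261.8, 343. ]), 0.62)]
jaw_left top [(array([269.2, 301.4]), 0.89)]
jaw_right scene [(array([257.9, 334.1]), 0.42)]
jaw_right top [(array([270.5, 311.6]), 0.7)]
c0 0.8447068929672241 [-3.625 -2.5  ]
```

View pics/end.png

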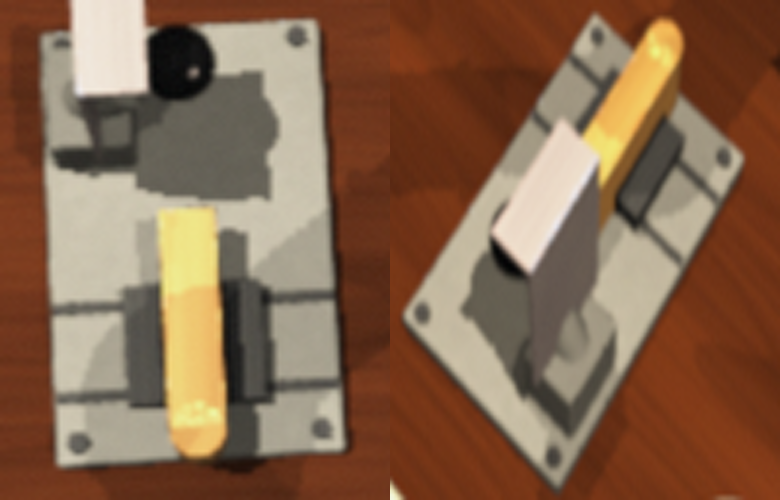

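The final view shows the blank gripped between both jaws (left panel, x 160–225), its nose toward the robot. The gripper is clear of everything.

```bash
python3 -c "
from cell import *
print(sign_off())"
```

```text
the job is handed in; nothing more can be done
None
```

The blank stands on the vise bed, centred to within a few mm, with its nose away from the ball knob. Both jaws grip it firmly (turning torque rose to about 0.75 N m), the knob is released, and I handed the job in at about 33 s.

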